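Lock the indexing head

ROBOT

A 6-joint arm with a two-finger parallel gripper is mounted at the origin on the work surface. World frame = base frame: x ahead of the robot, y to its left, z up, the work surface at z = 0. Lengths are in mm, angles in degrees, forces in N, time in s.
With the tool pointing down it reaches from about 350 to 850 mm from the base axis. Payload 8.1 kg.
Tool frame: the origin (TCP) lies midway between the tips of the shut fingers; the grasp point (between the pads) lies 19 mm behind it; z points along the fingers, y is the direction in which the jaws open and shut (so a half turn about z gives the same grasp; the last joint's range is limited). The gripper opens to 85 mm and grips with 20 to 120 N. Pads are 22 mm wide; open, the fingers measure 114 mm over their backs; the gripper's body (76 mm by 85 mm) begins 54 mm behind the grasp point. The pads swing forward as they close: fully open they stand 13 mm farther back than shut.
Start: joints at [-78.69, 7.471, 85.268, -0, 87.261, -4.893], TCP at [167.448, -576.165, 231.292] pointing down, gripper open.
Joint ranges: [-169.43, 169.43], [-51.17, 129.36], [1.28, 143.12], [-76.62, 256.62], [0, 156.53], [-152.29, 152.29]. Speed limits (degrees/s): [136.94, 136.94, 159.86, 180, 180, 180].

INTERFACE

Orientations are given as [roll, pitch, yaw] about the fixed x, y, z axes, in that order (R = Rz(yaw) Ry(pitch) Rx(roll)).
In Python, from bench import r gives the robot as it stands.
- The arm moves only by the shell command python3 -m jog 'ROWS' [FORCE]. ROWS is JSON, a list of rows, each a list of 5 numbers: the shift along the tool's x, y, z in m, then the turn about the tool's z in rad, then the opening, from 0 (shut) to 1 (fully open). A call has 1 to 20 rows; each row is the pose to reach, as a shift and turn from the pose measured when the call began, along the tool's axes at that moment; what a row does not reach only later rows make up. A row lasts 1/10 s, in which the tool goes at most 50 mm and 8.59 degrees, less where a joint would pass 70% of its speed; a pose out of reach is approached as far as the arm can. A call with a gripper value outside its range is refused whole. The fingers move at their own pace and stop on an object; FORCE is the grip in N (left out, the last holds). Time passes only in rows, so rows that repeat a pose let the fingers close. It gives the time, the measured TCP pose, the force and the opening at its end, in the units of the state.
- r.sense(): the state, without advancing time (a new reading comes with each control period).
- r.snapshot(name): name is "scene" or "top" or "wrist"; returns a dict with "pixels" (384x512x3 uint8, red, green, blue), "K" (3x3 intrinsics, pixels), "R" (3x3) and "t" (3): a world point X has camera coordinates R X + t. Camera axes: x right, y down, z forward; pixel columns grow to the right and rows downward; lengths in mm; the calibration is good to about 2 mm. A picture is of the moment at which its call begins. There is no depth.
- r.hand_in(): hands the job in, once; it reports no verdict.
The state is a dict: "time": time; "joint_pos": joint angles; "qd": joint speeds; "joint_efforts": joint torques, N m; "tool_pos": TCP position; "tcp_rot": TCP orientation; "ft_force": force on the tool from outside, world axes, zero at the start; "wrist_torque": the same for the moment, N m; "finger_gap": finger opening in mm.
Only numpy, scipy, OpenCV 4.12 (cv2) and the standard library are available. Lean on these libraries where they do the work, as an engineer would, in place of code of your own. Each camera call takes 0.05 s, during which the arm holds its last target.

TASK

Lock the bench indexing head so that the part in its chuck cannot turn: press the spring plunger down by its press bar until it is fully home, and while it is held down slide the keeper all the way across by its bow so that it traps the plunger. Then let go: the plunger must stay down by itself. Be gentle: feel for the stop instead of ramming it (never more than 35 N on the head), and leave the tools and parts lying around it where they are.

Things in the scene. Friction and masses are not known exactly. Their poses are not given: they have to be found in the camera images.
- indexer: Grey indexing head bolted to the bench. Origin: centre of its underside. Foot plate 150 x 150 mm, block 84 (x) x 114 (y) mm, 95 mm high. Index disc at its -x side, chuck with a tapered rod at +x (-60 to +180 mm in x). The robot may load the head, bar and keeper with at most 35 N, down and sideways together.
- head_top (a point): Centre of the block's top, 95 mm above the bench, on the plunger's upright axis; axes as the head's. On the plunger sits the press bar, flat steel, 68 mm along y, 22 along x, 7 thick, centred. It is screwed on at a height that varies and is not reported: at rest its top is 29 to 44 mm above this point. It may be pressed anywhere, does not tilt, and goes down 14 mm.
- shoulder (a point): Centre of the top of the plunger's round 24 mm shoulder, below the press bar. 109.5 mm above the bench with the plunger up, 95.5 mm at the hard stop. The spring takes 4 N to start, 8 N at the stop; then the force climbs steeply (about 15 N per mm), so 11 to 16 N means home. The keeper passes only in the last 1.5 mm of travel; once trapped the shoulder rests at 97 mm, else it springs back up.
- keeper (a joint): How far the keeper is slid, m, to the head's +y: 0 open, 0.024 fully across (hard stop); starts at 0 to 0.003. It is a 4 mm aluminium plate in guides on the block, with a keyhole slot whose narrow end goes over the plunger's 24 mm shoulder. It slides with 2 N and stays where left. With the plunger up it jams on the shoulder after 3 to 6 mm.
- keeper_bow (a point): Centre of the cross bar of the keeper's bow, an arch over the press bar by which the keeper is pushed. Cross bar 45 mm along the head's x, 8 mm thick in y and z, at 142 to 151 mm above the bench, at the head's x = 0, y = 4 mm + joint keeper; on two 7 mm posts 37 mm apart. The press bar passes beneath it, free at both sides.
- press_start (a point): A good place to press: over the press bar at the head's y = -22 mm, on the bow's -y side, 124.5 mm above the bench (the lowest the bar's top can be at rest). Closed fingers pressing here (22 mm wide along y) and then moved to +y slide along the press bar, meet the bow with their side and push it across; they stay over the bar all the way.
- chuck_key: Loose steel T-shaped chuck key lying on the bench 155 to 180 mm to the -y side of the head, 80 mm long, cross bar 100 mm, 14 mm thick. Origin under the middle of its shank. Not to be disturbed.
- stub: Loose upright brass round bar stub, 28 mm diameter, 42 mm tall, to the +y side of the head. Origin: centre of its underside. Not to be disturbed.
- collar_nut: Loose dark steel ring, 38 mm outside, 22 mm hole, 18 mm high, lying flat on the bench beyond the head's +x +y corner. Origin: centre of its underside. Not to be disturbed.

How it is judged:
By the outcome, as a careful person would: the job done as asked, in the order asked, and still so for the second after the job is handed in, with the robot touching nothing.
It also fails if it takes over 58 s, if anything falls off the work surface, if the arm or the gripper's body presses on something with over 40 N, if the wrist force passes 120 N, or if a joint passes its speed limit or range.

## Working session

There is one attempt and no reset: what is moved stays moved. The work goes in short steps, Python scripts to look and compute and a shell command to move; the robot and the scene stay as the last step left them, time stands still between calls to the robot, and variables do not carry over. Pictures are saved under pics/ and viewed, and the job is handed in when it is done.

```bash
mkdir -p pics; ls
python3 - <<'E'
from bench import r
import cv2
print(r.sense())
for n in ("scene","top","wrist"):
    s=r.snapshot(n); cv2.imwrite(f"pics/{n}0.png",s["pixels"][:,:,::-1])
    print(n,s["K"],s["R"],s["t"])
E
```

```text
pics
{'time': 0.0, 'joint_pos': array([-7.86911738e+01,  7.51708017e+00,  8.53288401e+01,  2.39361304e-04,
        8.72640582e+01, -4.89193173e+00]), 'qd': array([-0.00457605,  0.01672488,  0.10675438,  0.11250519, -0.018429  ,
        0.00045406]), 'joint_efforts': array([-3.06434871e-03, -5.69396639e+01, -5.00552738e+01, -5.55101524e-04,
        1.45288382e-02, -4.38753068e-05]), 'tool_pos': array([ 167.32550895, -575.60878339,  230.22811355]), 'tcp_rot': array([-1.79890443e+02, -9.61678098e-03,  1.62007371e+01]), 'ft_force': array([-0.00271495,  0.75148677,  0.6956848 ]), 'wrist_torque': array([-0.00059556,  0.03806592, -0.08138076]), 'finger_gap': 85.41936698117607}
scene [[396.64791067   0.         251.48426672]
 [  0.         396.64791067 195.4292282 ]
 [  0.           0.           1.        ]] [[-0.54007172  0.84160312 -0.00516925]
 [ 0.47443746  0.29937038 -0.82782031]
 [-0.69514864 -0.44953482 -0.56096953]] [ 257.72083466 -197.20413365 1400.20350604]
top [[466.27752018   0.         258.59773068]
 [  0.         466.27752018 184.19594401]
 [  0.           0.           1.        ]] [[-0.00693312 -0.99982597 -0.01731967]
 [-0.99433525  0.00873004 -0.10593019]
 [ 0.10606295  0.01648713 -0.99422272]] [  73.67454241  591.28955451 1151.03734245]
wrist [[267.76576817   0.         258.55033404]
 [  0.         267.76576817 192.20081019]
 [  0.           0.           1.        ]] [[ 2.79245698e-01 -9.60219434e-01 -6.92133603e-04]
 [-9.16831377e-01 -2.66841912e-01  2.97011146e-01]
 [-2.85380564e-01 -8.23045149e-02 -9.54873761e-01]] [-599.92288776  -39.07609736  379.22233805]
```

View pics/scene0.png

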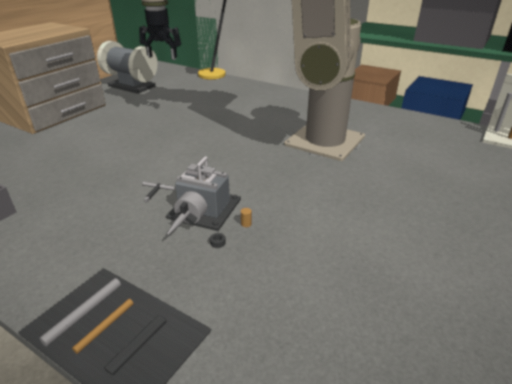

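View pics/top0.png

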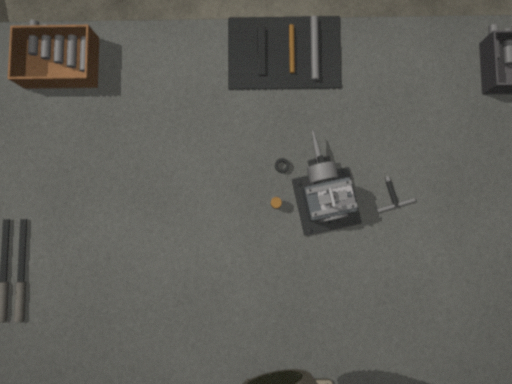

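View pics/wrist0.png

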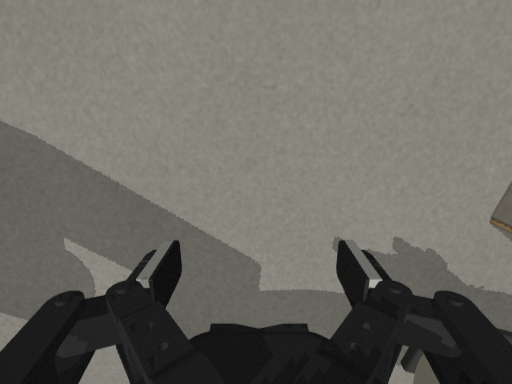

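The scene view has the head at about (203,195). In the top view it is at about (328,200), with the chuck pointing up (+x), the stub at (276,203), the ring at (281,166) and the key at (395,200). I'll zoom in on the top view.

Run:
```python
import cv2
a=cv2.imread("pics/top0.png")[120:250,255:425]; cv2.imwrite("pics/topz.png",cv2.resize(a,None,fx=4.5,fy=4.5,interpolation=cv2.INTER_CUBIC))
a=cv2.imread("pics/scene0.png")[145:255,130:270]; cv2.imwrite("pics/scenez.png",cv2.resize(a,None,fx=5,fy=5,interpolation=cv2.INTER_CUBIC))
```

```text
(no output)
```

View pics/topz.png

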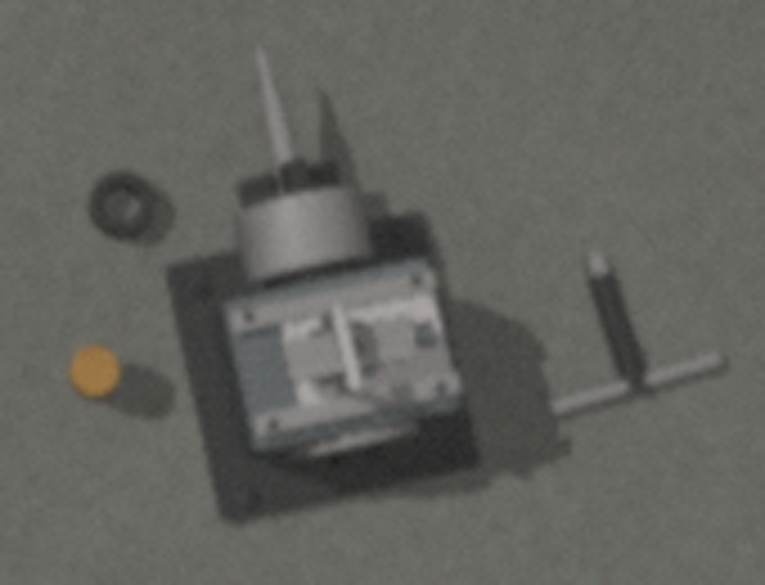

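View pics/scenez.png

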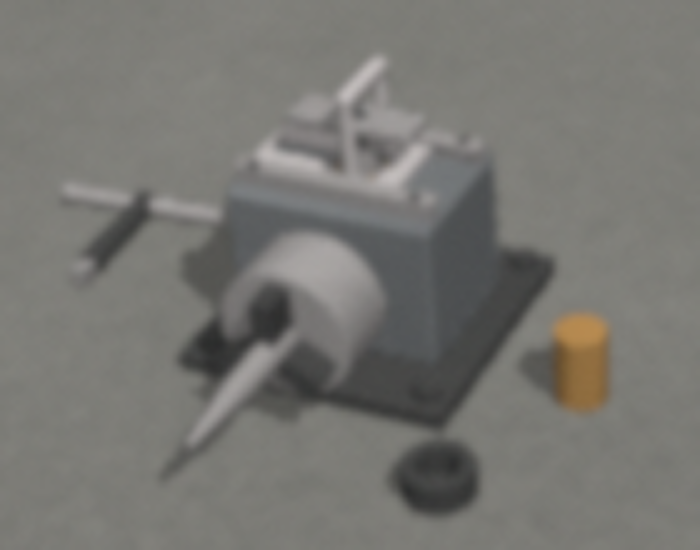

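The zoomed top view shows the block's top corners at about (230,302), (430,262), (462,405) and (258,447), the bow bar from (338,308) to (355,385), and the foot corners. I'll cast these onto their planes.

```bash
cat > h.py <<'E'
import numpy as np
from bench import r
def cast(s,uv,z):
    uv=np.atleast_2d(uv).astype(float)
    d=np.c_[uv,np.ones(len(uv))]@np.linalg.inv(s["K"]).T@s["R"]
    c=-s["R"].T@s["t"]
    return c+d*((z-c[2])/d[:,2])[:,None]
def proj(s,X):
    p=(np.atleast_2d(X)@s["R"].T+s["t"])@s["K"].T
    return p[:,:2]/p[:,2:]
E
python3 - <<'E'
from h import *
s=r.snapshot("top")
def z(p): return (np.array(p)+.5)/4.5+[255,120]-.5
def yaw(P): # P: TL,TR,BR,BL ; y axis TR->TL ; x axis BL->TL
    for v,o in ((P[0]-P[1],-90),(P[3-1]*0+P[3]-P[2],-90),(P[0]-P[3],0),(P[1]-P[2],0)):
        print(" ",np.linalg.norm(v[:2]),np.degrees(np.arctan2(v[1],v[0]))+o)
P=cast(s,z([(230,302),(430,262),(462,405),(258,447)]),95);print(P.mean(0));yaw(P)
P=cast(s,z([(168,265),(428,210),(480,465),(228,522)]),10);print(P.mean(0));yaw(P)
P=cast(s,z([(338,306),(355,388)]),151);print(P,P.mean(0));v=P[0]-P[1];print(np.degrees(np.arctan2(v[1],v[0])),np.linalg.norm(v))
E
```

```text
[ 549.94939349 -105.29743219   95.        ]
  108.6749319990911 10.866155869649475
  110.15412776684059 11.173007892253466
  78.28706482713696 9.866105278352189
  77.68528356346926 10.948206347515505
[ 550.17966261 -106.09423474   10.        ]
  152.81518920809341 11.508759719515226
  146.6212693993398 12.267324515647985
  150.37578657286133 12.224217850602194
  148.48605369135845 9.838083768796404
[[ 569.93474848  -94.56706258  151.        ]
 [ 528.42640742 -102.1398199   151.        ]] [549.18057795 -98.35344124 151.        ]
10.33929753617705 42.193471429065
```

Run:
```python
from h import *
from scipy.spatial.transform import Rotation as Ro
s=r.snapshot("wrist");st=r.sense()
T=Ro.from_euler('xyz',st["tcp_rot"],degrees=True).as_matrix()
c=-s["R"].T@s["t"]; print("cam in tool",T.T@(c-st["tool_pos"]), "axes",T.T@s["R"].T)
H=np.array([550,-105.7]);a=np.radians(11);ex=np.array([np.cos(a),np.sin(a)]);ey=np.array([-ex[1],ex[0]])
for hy in(-22,-60,-80):
    g=np.r_[H+hy*ey,230]
    print(hy,g,T.T@(g-st["tool_pos"]), np.radians(101-st["tcp_rot"][2]))
```

```text
cam in tool [  75.40144211    0.37380547 -142.78342012] axes [[ 2.12031076e-04 -9.54833638e-01 -2.97140840e-01]
 [ 9.99999735e-01 -4.56068391e-06  7.28226096e-04]
 [-6.96689938e-04 -2.97140916e-01  9.54833384e-01]]
-22 [ 554.1977979  -127.29579804  230.        ] [ 496.61113168 -322.86736341    1.12596319] 1.4799860149872912
-60 [ 561.44853972 -164.59763101  230.        ] [ 493.16508072 -285.02395437    1.09242441] 1.4799860149872912
-80 [ 565.26471963 -184.23017468  230.        ] [ 491.35136969 -265.10637066    1.07477242] 1.4799860149872912
```

```bash
python3 -m jog '[[0.03,-0.015,0,-0.09,0],[0.06,-0.03,0,-0.18,0],[0.09,-0.045,0,-0.27,0],[0.12,-0.06,0,-0.36,0],[0.15,-0.08,0,-0.45,0],[0.18,-0.095,0,-0.54,0],[0.21,-0.11,0,-0.63,0],[0.24,-0.125,0,-0.72,0],[0.27,-0.145,0,-0.81,0],[0.30,-0.16,0,-0.90,0],[0.33,-0.18,0,-0.99,0],[0.36,-0.195,0,-1.08,0],[0.39,-0.21,0,-1.17,0],[0.42,-0.225,0,-1.26,0],[0.45,-0.245,0,-1.35,0],[0.475,-0.255,0,-1.42,0],[0.491,-0.265,0,-1.48,0],[0.491,-0.265,0,-1.48,0],[0.491,-0.265,0,-1.48,0],[0.491,-0.265,0,-1.48,0]]' 40
python3 - <<'E'
from h import *
import cv2
s=r.snapshot("wrist"); cv2.imwrite("pics/w1.png",cv2.resize(s["pixels"][:,:,::-1],(800,600),interpolation=cv2.INTER_CUBIC))
cv2.imwrite("pics/w1raw.png",s["pixels"][:,:,::-1]); np.savez("w1.npz",**s)
s=r.snapshot("top"); cv2.imwrite("pics/t1.png",s["pixels"][:,:,::-1])
print(r.sense())
E
```

```text
time: 2.25
tool_pos: [564.4, -185.1, 231.0]
tcp_rot: [-180.0, -0.0, 100.9]
ft_force: [0.5, -0.2, -0.5]
finger_gap: 0.1
{'time': 2.35, 'joint_pos': array([-2.31343228e+01,  6.58247394e+00,  8.62514509e+01,  3.15630898e-02,
        8.71975626e+01, -3.40344172e+01]), 'qd': array([ 0.01146139, -0.05429039,  0.01306914,  0.12260164, -0.02537136,
       -0.04492347]), 'joint_efforts': array([ 3.07042692e-01, -5.59561408e+01, -5.00416195e+01,  2.08813499e-02,
        4.74901914e-03,  8.22342845e-03]), 'tool_pos': array([ 564.3951517 , -185.23916183,  231.08155755]), 'tcp_rot': array([-1.79991550e+02, -4.37478510e-02,  1.00898539e+02]), 'ft_force': array([0.37866707, 0.21338258, 0.19913463]), 'wrist_torque': array([0.04750171, 0.017715  , 0.00614134]), 'finger_gap': -0.4421626218362682}
```

View pics/w1.png

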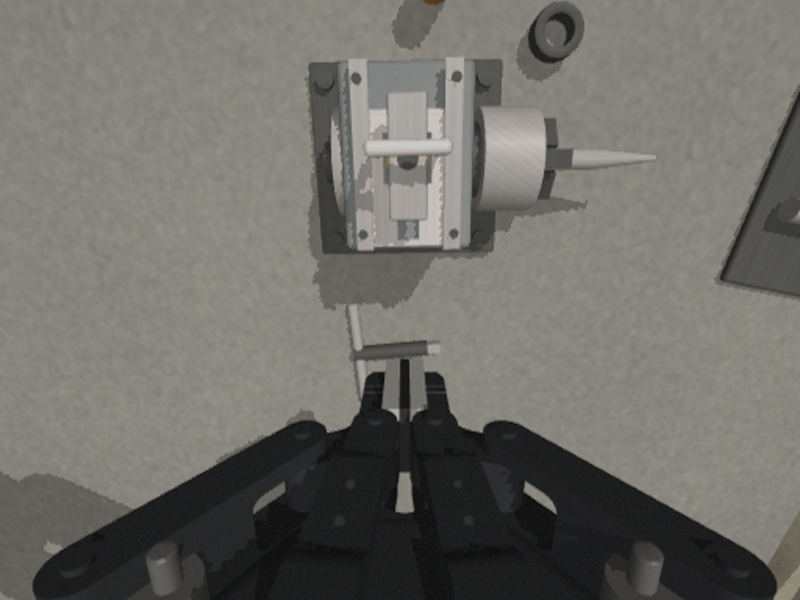

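The wrist view shows the head square to the image. The bow runs from (365,147) to (451,147) and the press bar spans about x 388–427, y 92–220. The shut fingers' tip is at about (405,360). I'll zoom in for finer edges.

Run:
```python
import cv2
a=cv2.imread("pics/w1raw.png")[35:165,195:320]; cv2.imwrite("pics/w1z.png",cv2.resize(a,None,fx=4.6,fy=4.6,interpolation=cv2.INTER_CUBIC))
```

```text
(no output)
```

View pics/w1z.png

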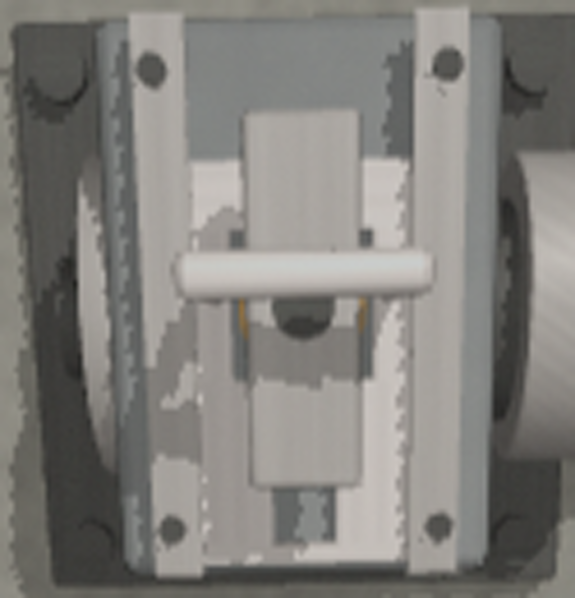

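Run:
```python
from h import *
s=dict(np.load("w1.npz"))
def z(p): return (np.array(p,float)+.5)/4.6+[195,35]-.5
bar=z([(245,111),(361,109),(361,487),(252,490)])
for h in(122,126,130,134,138):
    P=cast(s,bar,h); m=P.mean(0)
    v=(P[0]+P[1]-P[2]-P[3])/2; w=(P[1]+P[2]-P[0]-P[3])/2
    print(h,m[:2],"len",np.linalg.norm(v),"w",np.linalg.norm(w),"yaw",np.degrees(np.arctan2(v[1],v[0]))-90,np.degrees(np.arctan2(w[1],w[0])))
P=cast(s,z([(176,266),(434,266)]),151);v=P[1]-P[0];print("bow",P.mean(0),np.linalg.norm(v),np.degrees(np.arctan2(v[1],v[0])))
P=cast(s,z([(130,10),(470,10),(456,575),(155,577)]),99);print("rails",P.mean(0));v=(P[0]+P[1]-P[2]-P[3])/2;print(np.linalg.norm(v),np.degrees(np.arctan2(v[1],v[0]))-90)
```

```text
122 [ 550.50071584 -104.65454525] len 69.36558173891784 w 21.77647358493939 yaw 11.625289586026184 12.150336197677202
126 [ 550.48626304 -104.75666903] len 68.2643924626976 w 21.430768718282522 yaw 11.625289586026142 12.15033619767716
130 [ 550.47181024 -104.8587928 ] len 67.16320318647733 w 21.085063851625655 yaw 11.62528958602617 12.150336197677152
134 [ 550.45735745 -104.96091658] len 66.06201391025706 w 20.73935898496879 yaw 11.6252895860261 12.150336197677147
138 [ 550.44290465 -105.06304036] len 64.96082463403683 w 20.39365411831198 yaw 11.625289586026156 12.150336197677104
bow [549.14781793 -98.8437103  151.        ] 43.82866891575945 10.91975862400339
rails [ 550.33731478 -104.90039459   99.        ]
113.13417795108064 11.624045315312173
```

```bash
python3 -m jog '[[0.015,0,0,-0.004,0],[0.03,0.001,0,-0.008,0],[0.045,0.002,0,-0.012,0],[0.059,0.002,0.005,-0.012,0],[0.059,0.002,0.02,-0.012,0],[0.059,0.002,0.035,-0.012,0],[0.059,0.002,0.05,-0.012,0],[0.059,0.002,0.065,-0.012,0],[0.059,0.002,0.075,-0.012,0],[0.059,0.002,0.081,-0.012,0],[0.059,0.002,0.081,-0.012,0],[0.059,0.002,0.081,-0.012,0]]'
python3 - <<'E'
from h import *
import cv2
s=r.snapshot("wrist"); cv2.imwrite("pics/w2.png",cv2.resize(s["pixels"][:,:,::-1],(800,600),interpolation=cv2.INTER_CUBIC))
s=r.snapshot("scene"); cv2.imwrite("pics/s2.png",cv2.resize(s["pixels"][120:250,120:280,::-1],None,fx=4.6,fy=4.6,interpolation=cv2.INTER_CUBIC))
print(r.sense()["tool_pos"],r.sense()["tcp_rot"])
E
```

```text
time: 3.55
tool_pos: [555.5, -127.1, 150.6]
tcp_rot: [180.0, -0.0, 101.6]
ft_force: [-0.4, -0.1, 0.0]
finger_gap: -0.2
[ 555.77842728 -127.15233409  151.12348561] [1.79928206e+02 1.50157881e-03 1.01577138e+02]
```

View pics/w2.png

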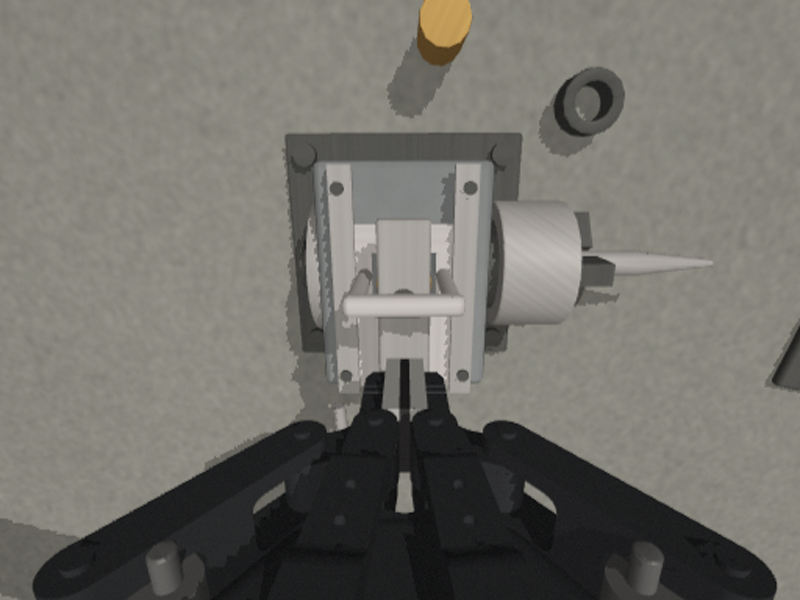

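View pics/s2.png

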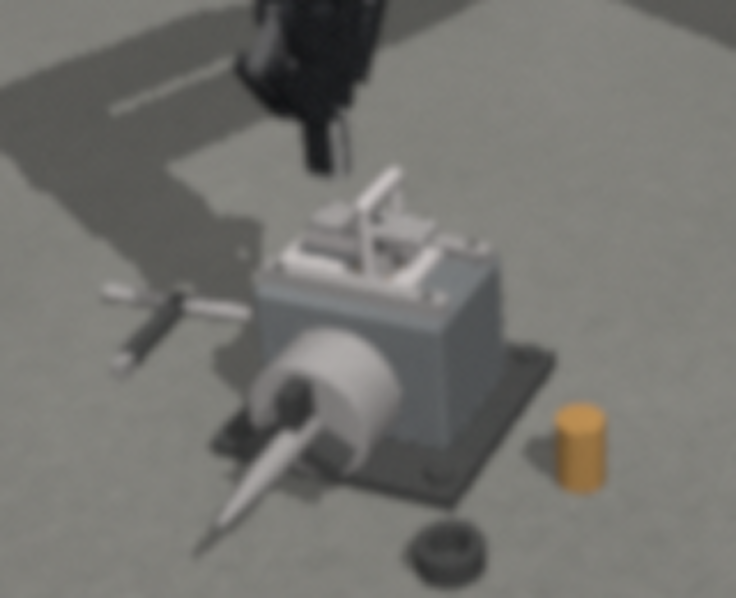

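The fingers (tip x≈405) line up with the press bar (x≈404), on the bow's near side and clear of it. Next I'll feel downward for contact.

```bash
python3 -m jog '[[0,0,0.003,0,0],[0,0,0.006,0,0],[0,0,0.008,0,0],[0,0,0.010,0,0],[0,0,0.010,0,0]]'; python3 -m jog '[[0,0,0.0015,0,0],[0,0,0.003,0,0],[0,0,0.0045,0,0],[0,0,0.006,0,0]]';python3 -m jog '[[0,0,0.0015,0,0],[0,0,0.003,0,0],[0,0,0.0045,0,0],[0,0,0.006,0,0]]'
```

```text
time: 4.15
tool_pos: [555.5, -127.0, 140.6]
tcp_rot: [180.0, -0.0, 101.6]
ft_force: [-0.3, 0.7, 0.5]
finger_gap: 0.2
time: 4.55
tool_pos: [555.5, -127.0, 134.4]
tcp_rot: [180.0, -0.0, 101.6]
ft_force: [0.1, 0.5, -0.3]
finger_gap: -0.3
time: 4.95
tool_pos: [555.5, -127.0, 128.3]
tcp_rot: [180.0, -0.0, 101.6]
ft_force: [0.5, -0.2, 0.3]
finger_gap: -0.3
```

```bash
for i in 1 2 3; do python3 -m jog '[[0,0,0.001,0,0],[0,0,0.002,0,0],[0,0,0.002,0,0]]' | egrep 'pos|force'; done
```

```text
tool_pos: [555.6, -127.1, 126.5]
ft_force: [-0.7, 0.5, 2.3]
tool_pos: [555.6, -127.1, 124.5]
ft_force: [-2.3, -0.2, 3.2]
tool_pos: [555.6, -127.1, 122.4]
ft_force: [-1.8, 0.2, 3.7]
```

Contact came near 127 mm, so home should be near 113 mm. I'll continue with the spring and then slow down.

```bash
python3 -m jog '[[0,0,0.001,0,0],[0,0,0.002,0,0],[0,0,0.003,0,0],[0,0,0.004,0,0],[0,0,0.005,0,0],[0,0,0.005,0,0]]'|egrep 'pos|force';python3 -m jog '[[0,0,0.0005,0,0],[0,0,0.001,0,0],[0,0,0.0015,0,0],[0,0,0.002,0,0],[0,0,0.002,0,0]]'| egrep 'pos|force'
```

```text
tool_pos: [555.7, -127.2, 117.4]
ft_force: [-1.9, -0.9, 6.5]
tool_pos: [555.7, -127.2, 115.5]
ft_force: [-3.0, 0.4, 6.2]
```

```bash
for i in 1 2; do python3 -m jog '[[0,0,0.0005,0,0],[0,0,0.001,0,0],[0,0,0.001,0,0]]'| egrep 'pos|force'; done
```

```text
tool_pos: [555.8, -127.2, 114.6]
ft_force: [-2.8, 1.4, 6.3]
tool_pos: [555.8, -127.2, 113.8]
ft_force: [-2.0, 0.4, 6.2]
```

```bash
for i in 1 2 3; do python3 -m jog '[[0,0,0.0003,0,0],[0,0,0.0005,0,0],[0,0,0.0005,0,0]]'| egrep 'pos|force'; done
```

```text
tool_pos: [555.9, -127.2, 113.7]
ft_force: [-3.4, 1.6, 7.2]
tool_pos: [555.9, -127.3, 113.6]
ft_force: [-3.8, 0.4, 8.2]
tool_pos: [555.9, -127.3, 113.7]
ft_force: [-3.5, 0.7, 8.0]
```

```bash
for i in 1 2; do python3 -m jog '[[0,0,0.0005,0,0],[0,0,0.001,0,0],[0,0,0.001,0,0],[0,0,0.001,0,0]]'| egrep 'pos|force'; done
```

```text
tool_pos: [556.0, -127.4, 113.6]
ft_force: [-5.7, 1.4, 11.3]
tool_pos: [556.1, -127.4, 113.5]
ft_force: [-6.2, 1.4, 11.8]
```

Home: z has stalled at about 113.6 while the force climbs to 11.8 N. I'll hold it down and slide to +y in stages.

```bash
python3 -m jog '[[0,0,0.001,0,0],[0.001,-0.0005,0.0015,0,0],[0.003,-0.0005,0.0015,0,0],[0.005,-0.0005,0.0015,0,0],[0.007,-0.0005,0.0015,0,0],[0.009,-0.0005,0.0015,0,0],[0.011,-0.0005,0.0015,0,0]]'| egrep 'pos|force'
```

```text
tool_pos: [555.3, -118.7, 113.9]
ft_force: [0.5, -5.9, 6.1]
```

```bash
python3 -m jog '[[0,0,0.001,0,0],[0,0,0.0015,0,0],[0,0,0.0015,0,0]]'| egrep 'pos|force';  python3 -m jog '[[0,0,0.001,0,0],[0,0,0.0013,0,0],[0,0,0.0013,0,0]]'| egrep 'pos|force'
```

```text
tool_pos: [555.9, -119.1, 113.7]
ft_force: [-4.7, -0.0, 11.5]
tool_pos: [556.1, -119.2, 113.7]
ft_force: [-6.6, 1.1, 13.9]
```

```bash
python3 -m jog '[[0.001,-0.0005,0.0015,0,0],[0.002,-0.0005,0.002,0,0],[0.004,-0.0005,0.0025,0,0]]'| egrep 'pos|force'; python3 -m jog '[[0.001,0,0.0015,0,0],[0.002,0,0.002,0,0],[0.003,0,0.002,0,0]]'| egrep 'pos|force'
```

```text
tool_pos: [556.1, -118.2, 113.8]
ft_force: [-6.1, -15.3, 18.3]
tool_pos: [556.5, -117.6, 113.9]
ft_force: [-3.7, -6.9, 9.4]
```

```bash
python3 -m jog '[[0.001,-0.0005,0.001,0,0],[0.002,-0.0005,0.0015,0,0],[0.003,-0.0005,0.0018,0,0],[0.004,-0.0005,0.0018,0,0],[0.005,-0.0005,0.0018,0,0],[0.006,-0.0005,0.0018,0,0]]'| egrep 'pos|force'
```

```text
tool_pos: [556.6, -113.9, 113.9]
ft_force: [0.3, -7.4, 9.4]
```

Run:
```python
from h import *
import cv2
s=r.snapshot("wrist"); cv2.imwrite("pics/w3.png",cv2.resize(s["pixels"][:,:,::-1],(800,600),interpolation=cv2.INTER_CUBIC))
print(r.sense()["ft_force"],r.sense()["tool_pos"])
```

```text
[ 0.11439794 -6.23170606  9.56105174] [ 556.64101535 -113.71801649  113.94223282]
```

View pics/w3.png

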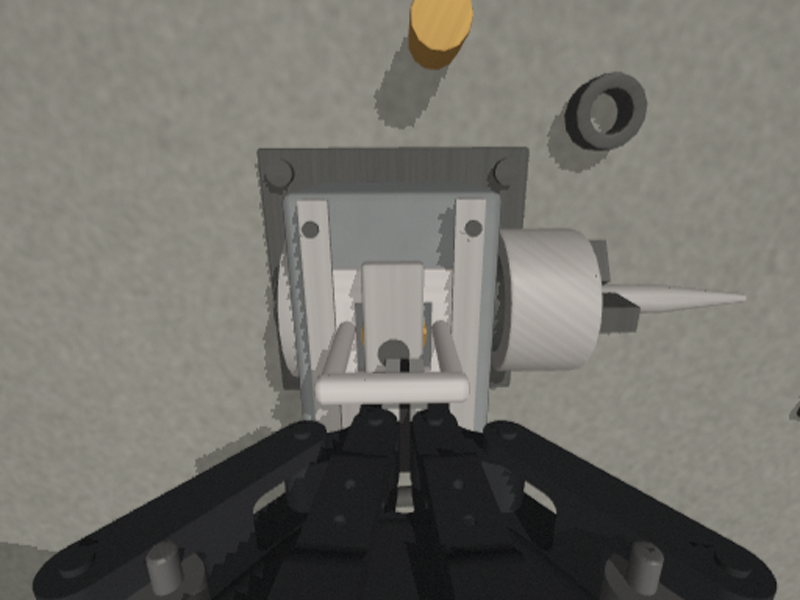

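The fingers are under the bow bar (y≈388) and still on the press bar, but they have drifted about 4 mm to the head's +x. I'll correct that while sliding on.

```bash
python3 -m jog '[[0.001,-0.001,0.0015,0,0],[0.002,-0.002,0.002,0,0],[0.003,-0.003,0.0025,0,0],[0.004,-0.004,0.0025,0,0],[0.005,-0.004,0.0025,0,0],[0.006,-0.004,0.0025,0,0]]'| egrep 'pos|force'
```

```text
tool_pos: [554.7, -111.0, 114.0]
ft_force: [4.3, -8.7, 8.6]
```

```bash
python3 -m jog '[[0.001,0,0.0015,0,0],[0.002,0,0.0025,0,0],[0.003,-0.001,0.003,0,0],[0.004,-0.001,0.0032,0,0],[0.005,-0.001,0.0032,0,0],[0.006,-0.001,0.0032,0,0],[0.007,-0.001,0.0032,0,0]]'| egrep 'pos|force'
```

```text
tool_pos: [555.0, -108.1, 113.9]
ft_force: [-0.7, -12.6, 14.5]
```

```bash
python3 -m jog '[[0.003,0,0.0025,0,0],[0.004,-0.0005,0.0028,0,0],[0.005,-0.001,0.0028,0,0],[0.006,-0.001,0.0028,0,0],[0.007,-0.001,0.0028,0,0],[0.008,-0.001,0.0028,0,0]]'| egrep 'pos|force'; python3 -m jog '[[0.003,0,0.0025,0,0],[0.004,-0.0005,0.0028,0,0],[0.005,-0.001,0.0028,0,0],[0.006,-0.001,0.0028,0,0],[0.007,-0.001,0.0028,0,0]]'| egrep 'pos|force'
```

```text
tool_pos: [555.1, -103.9, 113.9]
ft_force: [0.4, -12.7, 13.4]
tool_pos: [555.5, -100.6, 113.9]
ft_force: [0.0, -11.9, 12.5]
```

Run:
```python
from h import *
import cv2
s=r.snapshot("wrist"); cv2.imwrite("pics/w4.png",cv2.resize(s["pixels"][:,:,::-1],(800,600),interpolation=cv2.INTER_CUBIC))
print(r.sense()["ft_force"],r.sense()["tool_pos"],r.sense()["time"])
```

```text
[  0.0855515  -10.68561909  13.63341016] [ 555.46898747 -100.44408681  113.88671199] 14.25
```

View pics/w4.png

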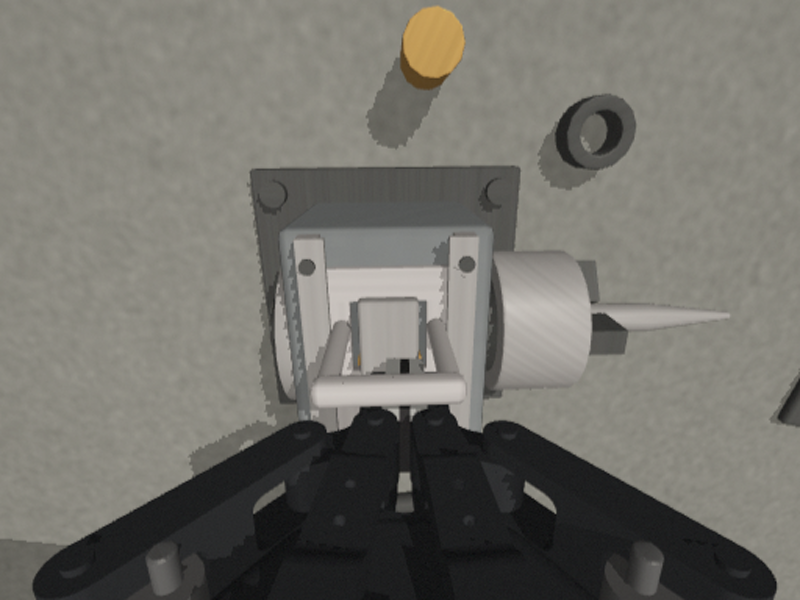

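The keeper plate has moved with the bow and is nearing the far end of the block. The fingers are still over the bar, about 5 mm to +x. About 10 mm remains, so I'll continue with a −y tool correction.

```bash
python3 -m jog '[[0.003,-0.001,0.0025,0,0],[0.004,-0.002,0.0028,0,0],[0.005,-0.003,0.0028,0,0],[0.006,-0.004,0.0028,0,0],[0.007,-0.004,0.0028,0,0]]'| egrep 'pos|force'; python3 -m jog '[[0.003,-0.001,0.0025,0,0],[0.004,-0.002,0.0028,0,0],[0.005,-0.003,0.0028,0,0],[0.006,-0.003,0.0028,0,0]]'| egrep 'pos|force'
```

```text
tool_pos: [553.9, -97.0, 113.9]
ft_force: [4.3, -9.2, 11.0]
tool_pos: [553.3, -94.4, 113.9]
ft_force: [3.8, -10.4, 10.9]
```

```bash
for i in 1 2; do python3 -m jog '[[0.003,-0.0005,0.0025,0,0],[0.004,-0.001,0.0028,0,0],[0.005,-0.001,0.0028,0,0]]'| egrep 'pos|force';done
```

```text
tool_pos: [553.9, -92.9, 113.8]
ft_force: [-2.4, -12.0, 13.2]
tool_pos: [554.4, -92.0, 113.8]
ft_force: [-2.0, -18.0, 14.0]
```

```bash
python3 -m jog '[[0.003,-0.0005,0.0022,0,0],[0.004,-0.0008,0.0025,0,0],[0.0045,-0.0008,0.0025,0,0],[0.0045,-0.0008,0.0025,0,0]]'| egrep 'pos|force'
```

```text
tool_pos: [554.6, -92.2, 113.9]
ft_force: [-5.1, -16.8, 15.6]
```

Run:
```python
from h import *
import cv2
s=r.snapshot("wrist"); cv2.imwrite("pics/w5.png",cv2.resize(s["pixels"][:,:,::-1],(800,600),interpolation=cv2.INTER_CUBIC))
print(r.sense()["ft_force"],r.sense()["tool_pos"],r.sense()["time"])
```

```text
[ -4.42251506 -15.89571124  15.00091973] [554.59529512 -92.15946839 113.93219891] 16.2
```

View pics/w5.png

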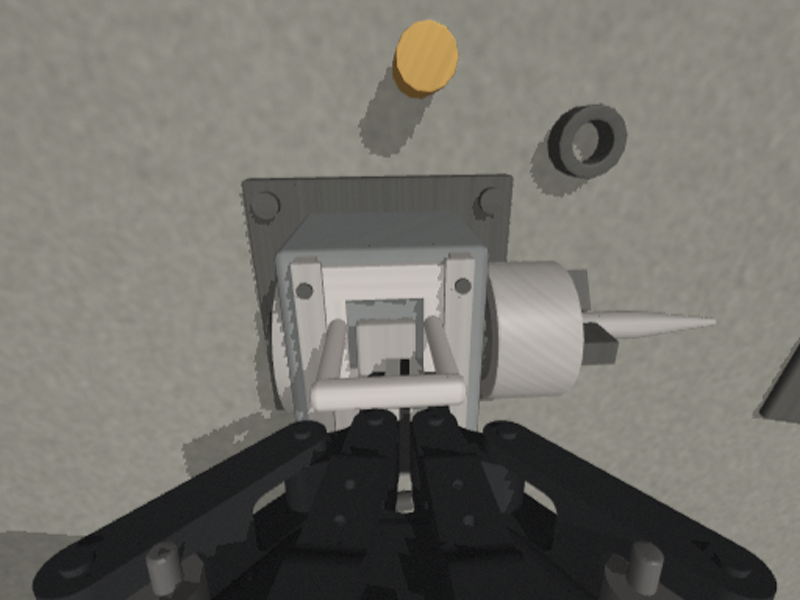

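Progress has stalled near y=-92, with lateral force rising above sliding friction. I'll confirm the stop with a firmer push and less down force.

```bash
python3 -m jog '[[0.003,0,0.0015,0,0],[0.0045,0,0.0015,0,0],[0.0055,-0.0005,0.0015,0,0],[0.006,-0.0005,0.0015,0,0]]'| egrep 'pos|force'
```

```text
tool_pos: [554.6, -92.0, 114.2]
ft_force: [-1.4, -25.0, 8.3]
```

The stop is confirmed: 25 N lateral, only 8 N down, and no motion. I'll ease off sideways and then lift slowly.

```bash
python3 -m jog '[[0.001,0,0.001,0,0],[-0.001,0,0.0005,0,0],[-0.003,0,0,0,0],[-0.004,0,-0.001,0,0],[-0.004,0,-0.002,0,0],[-0.004,0,-0.003,0,0],[-0.004,0,-0.004,0,0],[-0.004,0,-0.004,0,0]]'| egrep 'pos|force'; python3 -m jog '[[0,0,-0.002,0,0],[0,0,-0.004,0,0],[0,0,-0.006,0,0],[0,0,-0.006,0,0]]'| egrep 'pos|force'
```

```text
tool_pos: [554.9, -95.6, 118.3]
ft_force: [0.2, -0.5, 0.6]
tool_pos: [554.7, -95.2, 124.8]
ft_force: [0.1, 0.4, -0.5]
```

At z=118 and 125 there is no force, so the plunger is staying down. I'll back away to −y, then up, and look.

```bash
python3 -m jog '[[-0.005,0,0,0,0],[-0.015,0,0,0,0],[-0.025,0,-0.005,0,0],[-0.03,0,-0.015,0,0],[-0.03,0,-0.03,0,0],[-0.035,0,-0.05,0,0],[-0.045,0,-0.07,0,0],[-0.06,0,-0.09,0,0],[-0.075,0,-0.106,0,0],[-0.085,0,-0.106,0,0],[-0.085,0,-0.106,0,0],[-0.085,0,-0.106,0,0]]'
python3 - <<'E'
from h import *
import cv2
s=r.snapshot("wrist"); np.savez("w6.npz",**s); cv2.imwrite("pics/w6z.png",cv2.resize(s["pixels"][35:165,195:320,::-1],None,fx=4.6,fy=4.6,interpolation=cv2.INTER_CUBIC))
s=r.snapshot("top"); cv2.imwrite("pics/t6.png",s["pixels"][:,:,::-1])
s=r.snapshot("scene"); cv2.imwrite("pics/s6.png",cv2.resize(s["pixels"][145:255,130:270,::-1],None,fx=5,fy=5,interpolation=cv2.INTER_CUBIC))
a=cv2.imread("pics/t1.png").astype(int);b=cv2.imread("pics/t6.png").astype(int);d=np.abs(a-b).max(2)
print("key/stub/nut diffs",d[175:220,375:420].max(),d[190:215,265:290].max(),d[155:178,270:292].max())
E
```

```text
time: 19.0
tool_pos: [561.2, -169.8, 236.7]
tcp_rot: [176.3, 5.2, 100.7]
ft_force: [-0.4, 0.6, 0.2]
finger_gap: 0.2
key/stub/nut diffs 115 8 8
```

View pics/w6z.png

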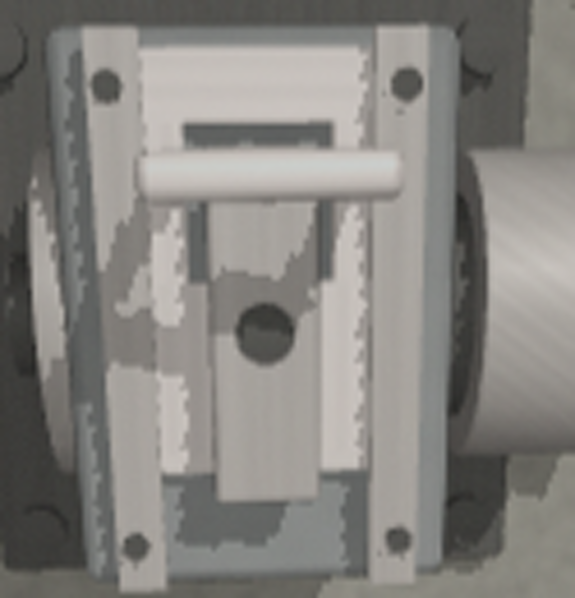

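View pics/s6.png

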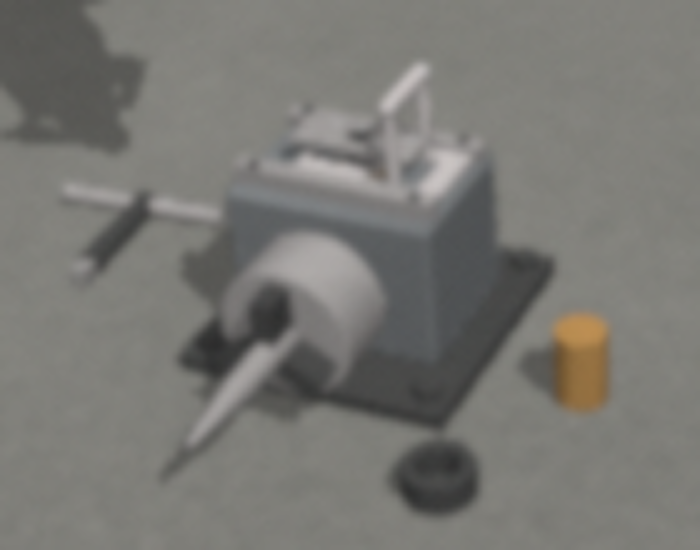

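The bow is now at about (270,167) in the zoom, near the far end, and the press bar looks low. In the scene view the key, stub and ring look unmoved. I'll measure the bow's displacement.

Run:
```python
from h import *
import cv2
s=dict(np.load("w6.npz"))
def z(p): return (np.array(p,float)+.5)/4.6+[195,35]-.5
a=np.radians(11.6);ex=np.array([np.cos(a),np.sin(a)]);ey=np.array([-ex[1],ex[0]])
B=cast(s,z([(140,168),(404,165)]),151).mean(0)[:2]
R=cast(s,z([(84,26),(428,26),(415,582),(121,592)]),99).mean(0)[:2]
print("bow",B,"rails",R,"bow-rail head",(B-R)@ex,(B-R)@ey)
b0=np.array([549.15,-98.84]);r0=np.array([550.34,-104.9]);print("before",(b0-r0)@ex,(b0-r0)@ey)
# bar lower end length from hole... heights: bar width
for h in (110,113.5,118,127):
    P=cast(s,z([(211,300),(321,300),(216,499),(318,499)]),h);print(h,np.linalg.norm(P[1]-P[0]),np.linalg.norm(P[3]-P[2]),(P[2:].mean(0)[:2]-R)@ey)
print(r.sense()["tool_pos"],r.sense()["tcp_rot"],r.sense()["time"],r.sense()["ft_force"])
A=cv2.imread("pics/scenez.png").astype(int);C=cv2.imread("pics/s6.png").astype(int);d=np.abs(A-C).max(2)
print("key",d[175:290,50:220].max(),"stub",d[300:420,540:620].max(),"nut",d[430:525,380:490].max())
```

```text
bow [544.52286784 -76.04312534] rails [ 550.69303652 -105.24508003] bow-rail head -0.17227618135863806 29.84619673861726
before 0.052837655121273495 6.175508738735736
110 22.18964839948419 21.858249832043754 -33.711700557294016
113.5 21.893179466625337 21.566208611506998 -32.95674915350679
118 21.512005124378344 21.19072704224547 -31.986097348637493
127 20.749656439884237 20.43976390372241 -30.04479373889891
[ 561.20337506 -169.41640679  236.45986181] [176.30121092   5.14940644 100.80486232] 19.15 [0.64810886 0.34687874 0.41464548]
key 16 stub 6 nut 6
```

```bash
python3 -c "
from bench import r
print(r.hand_in())"
```

```text
the job is handed in; nothing more can be done
None
```

The indexing head is locked and the job is handed in. The plunger stays down by itself and the keeper is fully across. It took about 19 s of the 58 s allowed.

**What I did**
- With the fingers closed, I pressed the bar at the head's y ≈ -22 mm. It first touched at about 127 mm and went solid at 113.6 mm, with 12–14 N down.
- While holding it down, I slid the fingers to +y, which pushed the keeper by its bow until it met its hard stop.
- To confirm the stop, I pushed with 25 N sideways and 8 N down, and the tool did not move.
- The largest total force I read was about 26 N. I only read the force at the end of each move, so brief peaks between readings were not seen.

**Last checks**
- **Plunger:** on letting go, there was no force at z = 118 or 125 mm. A free bar would have come back up to about 127 mm, so it is trapped. In the last wrist picture the bar's width and end position also fit the low position.
- **Keeper:** the bow moved 23.7 mm in the images. It measured 29.8 mm from the head centre against 28 mm expected, a difference I put down to calibration.
- **Loose parts:** the chuck key, stub and collar nut are unchanged in the scene camera.

**What disagreed**
- The down force dipped to 6–9 N during parts of the slide. The bar rose no more than 0.4 mm while the keeper was being pushed, and 0.6 mm during the final stop check. Both are within the 1.5 mm the keeper needs.
- The fingers drifted about 5 mm sideways along the bar, and I steered them back.
- The tool ended tilted about 5° after the retreat for a reason I did not find; it was clear of everything.
- The top camera's check of the chuck key failed. I think the arm was blocking the view, so for the key I relied on the scene camera alone.

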